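# Lever open the slanted sample case with a spatula

### The job

Take the flat spatula from its rest, slide its blade about 40 mm deep into the notch under the front edge of the slanted case's closed lid, and lever the lid up until it stands open by about 70 degrees. Touch the case and its lid only with the spatula, never with the gripper or arm. Then lay the spatula back in both slots of its rest as you found it, blade pointing the same way, and leave the bottle, the jar and the beaker alone.

Things in the scene. Friction and masses are not known exactly. Their poses are not given: they have to be found in the camera images.
- spatula: Loose flat spatula, 200 long, 100 g, flat underside. Black handle 100 x 16 wide x 18 high; steel blade 100 x 20 wide x 4 thick, undersides level with each other. Origin: on the underside, where handle meets blade. x points to the blade's tip (handle x = -100 to 0, blade 0 to +100), y across, z up from the underside.
- grip (a point): Place to grip the spatula near its balance point: in the handle, 26 mm behind the spatula's origin, at half the handle's height (9 mm above the underside).
- tip (a point): Middle of the end of the spatula's blade, 100 mm ahead of its origin, 2 mm above its underside.
- rest: Fixed rest: dark base plate 200 x 70 x 8, two white posts 12 thick at x = -85 and +45, each with an open-topped slot 32 wide, floor 45 above the table, prongs 14 higher (46 over both). Origin on the table, z up. The spatula lies in the slots along x, handle on the rear post, blade on the front one, its origin 45 above the rest's, within 10 mm along x.
- case: Fixed dark steel case 143 x 190, top sloping 33 deg up towards the hinge. Origin: middle of the notch's mouth, on its floor, below the lid's front edge, 130 above the table. x up the slope into the notch, y along the lid's edge, z square out of the slope. Notch 64 wide, 10 high (ceiling: closed lid). Floor from x = -20 (ledge before the lid) to 50, then a hollow 45 deep with tubes.
- lid (a joint): Angle of the case's lid, a plain aluminium plate 143 x 190 x 6 without handle, 180 g. 0 = closed (parallel to the 33 degree slope), grows as it opens, up to 1.9. A stiff hinge keeps it where it is left. The hinge runs along the case's y axis at case x = 143, z = 13.
- lip (a point): Middle of the front edge of the lid, on its underside, 143 mm from the hinge; moves with the lid.
- bottle: Bystander: loose brown glass bottle, 70 across, 150 high. Origin: centre of its underside.
- beaker: Bystander: loose open glass beaker, 76 across, 100 high. Origin: centre of its underside.
- jar: Bystander: loose white jar, 60 across, 70 high. Origin: centre of its underside.
There are look-alikes about, which are no part of the job. There is more than one size of the spatula; the job needs the smaller. What is shaped like the rest but pink is not meant.

How it is judged (in metres and radians):
On the way, in this order (a step that is already met when the one before it is completed fails the run):
1. the blade is at least 28 mm deep in the notch, below the lid, which is still closed (less than 5 degrees) (x of tip in the frame of case between 0.028 and 0.13 m and y of tip in the frame of case between -0.034 and 0.034 m and z of tip in the frame of case between -0.02 and 0.02 m and value of joint lid below 0.087 rad), for 0.05 s.
2. the lid is open by more than 60 degrees (1.05 rad) (value of joint lid above 1.05 rad), for 0.2 s.
At the end, for the whole second after the job is handed in: The lid is open by more than 1.0 rad and still; the spatula lies still, underside down, in both slots of its rest, blade pointing as at the start: origin within 30 mm along and 12 mm across of the rest's, 39 to 50 mm above it, level within 0.12 rad, aligned within 0.2 rad (value of joint lid above 1 rad and x of spatula in the frame of rest between -0.03 and 0.03 m and y of spatula in the frame of rest between -0.012 and 0.012 m and z of spatula in the frame of rest between 0.039 and 0.05 m and x of tip in the frame of rest above 0.05 m and angle between the x axis of spatula and the x axis of rest, either way round below 0.2 rad and angle between spatula's own z axis and vertical below 0.12 rad and linear speed of spatula below 0.02 m/s and velocity of joint lid between -0.05 and 0.05 rad/s); the robot touches nothing.
It fails at once if the gripper or arm touches the case or its lid (more than 1 N) (contact force between any of the fingers, the arm and case above 1 N).
It fails at once if the bottle, the jar or the beaker is moved more than 30 mm or tipped over ((distance of bottle from where it was at the start of the episode above 0.03 m or angle between bottle's own z axis and vertical above 0.5 rad) or (distance of jar from where it was at the start of the episode above 0.03 m or angle between jar's own z axis and vertical above 0.5 rad) or (distance of beaker from where it was at the start of the episode above 0.03 m or angle between beaker's own z axis and vertical above 0.5 rad)).
It also fails if it takes over 53 s, if anything falls off the work surface, if the arm or the gripper's body presses on something with over 40 N, if the wrist force passes 120 N, or if a joint passes its speed limit or range.

### The arm

A 7-joint arm with a two-finger parallel gripper is mounted at the origin on the work surface. World frame = base frame: x ahead of the robot, y to its left, z up, the work surface at z = 0. Lengths are in m, angles in degrees, forces in N, time in s.
With the tool pointing down it reaches from about 0.425 to 0.95 m from the base axis. Payload 4.7 kg.
Tool frame: the origin (TCP) lies midway between the tips of the shut fingers; the grasp point (between the pads) lies hold_point_z behind it (hold_point_z is the distance from the TCP to the grasp point, in m); z points along the fingers, y is the line along which they close (so a half turn about z gives the same grasp; the last joint's range is limited). The gripper opens to 87 mm and grips with 3 to 60 N. Pads are 19 mm wide; open, the fingers measure 117 mm over their backs; the gripper's body (75 mm by 190 mm) begins 51 mm behind the grasp point.
Start: joints at [-1.656, 26.849, -2.785, 87.806, 1.381, 65.374, -4.715], TCP at [0.675, 0, 0.223] pointing down, gripper open.
Joint ranges: [-148.3, 148.3], [-19.14, 114.17], [-79.39, 73.82], [5.75, 140.21], [-59.74, 239.74], [12.07, 113.84], [-152.46, 152.46]. Speed limits (degrees/s): [147.25, 147.25, 180, 180, 180, 180, 180].

### API

Orientations are given as a 3x3 rotation matrix whose columns are the frame's x, y, z axes.
In Python, from plant import state, capture, hand_in, hold_point_z gives the robot as it stands.
- The arm moves only by the tool carry_out, never from a script. Its arguments are lists of equal length, an entry for each row: "jaw": the finger opening in m, from 0 to 0.087; "xyz": the shift along the world's x, y, z in m, a list of three; "delta_rot": the turn, a rotation vector about the world's x, y, z in rad, a list of three. A call has 1 to 20 rows; each row is the pose to reach, as a shift and turn from the pose commanded when the call began; what a row does not reach only later rows make up. A row lasts 1/12 s, in which the tool goes at most 41.7 mm and 7.16 degrees, less where a joint would pass 70% of its speed; a pose out of reach is approached as far as the arm can. A call with a gripper value outside its range is refused whole. The fingers move at their own pace and stop on an object; "squeeze" is the grip in N (left out, the last holds). Time passes only in rows, so rows that repeat a pose let the fingers close. It gives the time, the measured TCP pose, the force, the opening and the grip force at its end, in the units of the state.
- state(): the state, without advancing time (a new reading comes with each control period).
- capture(name): name is "scene" or "side" or "wrist"; returns a dict with "image" (384x512x3 uint8, red, green, blue), "camera_matrix" (3x3 intrinsics, pixels), "view" (4x4, takes a point from world to camera coordinates); the wrist camera has in their place "mount" (4x4, takes a point from camera to tool coordinates, whose origin is the TCP and whose axes are the flange's). Camera axes: x right, y down, z forward; pixel columns grow to the right and rows downward; lengths in m; the calibration is good to about 2 mm. A picture is of the moment at which its call begins: read the wrist's pose just before it. There is no depth.
- hand_in(): hands the job in; it is judged then, once.
The state is a dict: "t": time; "q": joint angles; "qvel": joint speeds; "effort": joint torques, N m; "ee_pos": TCP position; "eef_rot": TCP orientation; "contact_force": force on the tool from outside, world axes, zero at the start; "wrist_torque": the same for the moment, N m; "opening": opening from 0.0 (shut) to 1.0 (fully open); "gripper_force": force on a finger pad.
Only numpy, scipy, OpenCV 4.12 (cv2) and the standard library are available. Lean on these libraries where they do the work, as an engineer would, in place of code of your own. Each camera call takes 0.05 s, during which the arm holds its last target. There are 200 camera calls.

## Working session

There is one attempt and no reset: what is moved stays moved. The work goes in short steps, Python scripts to look and compute and a tool call to move; the robot and the scene stay as the last step left them, time stands still between calls to the robot, and variables do not carry over. Pictures are saved under pics/ and viewed, at most 10 in all, crops included, and the job is handed in when it is done.

Besides the shell and the picture viewer there is one more tool, called by a JSON object that holds its "name" and its "arguments". carry_out: Moves the arm, as the interface text tells. Its arguments: {"type":"object","properties":{"jaw":{"type":"array"},"xyz":{"type":"array"},"delta_rot":{"type":"array"},"squeeze":{"type":"number"}},"required":["jaw","xyz","delta_rot"]}

```bash
mkdir -p pics; ls; python3 - <<'E'
from plant import state,capture,hold_point_z
import cv2,numpy as np,pickle
s=state();print({k:np.round(v,3).tolist() for k,v in s.items()},hold_point_z)
d={}
for n in("scene","side","wrist"):
    c=capture(n);d[n]=c;cv2.imwrite(f"pics/{n}0.png",c["image"][...,::-1])
    print(n,np.round(c["camera_matrix"],1).tolist(),np.round(c.get("view",c.get("mount")),3).tolist())
pickle.dump(d,open("c0.pkl","wb"))
a=cv2.resize(d["scene"]["image"],(800,600));cv2.imwrite("pics/scene0b.png",a[...,::-1])
a=cv2.resize(d["side"]["image"],(800,600));cv2.imwrite("pics/side0b.png",a[...,::-1])
E
```

```text
pics
{'t': 0.0, 'q': [-1.656, 26.898, -2.784, 87.875, 1.384, 65.373, -4.714], 'qvel': [-0.014, 0.034, 0.072, -0.033, -0.079, -0.015, 0.02], 'effort': [0.0, -50.797, -0.08, -23.616, -0.061, 0.038, 0.0], 'ee_pos': [0.674, -0.0, 0.221], 'eef_rot': [[-0.0, 1.0, -0.002], [1.0, 0.0, -0.0], [-0.0, -0.002, -1.0]], 'contact_force': [-0.035, -0.585, -0.391], 'wrist_torque': [-0.021, -0.015, -0.03], 'gripper_force': 0.0, 'opening': 0.996} 0.0187
scene [[426.5, 0.0, 247.8], [0.0, 426.5, 188.8], [0.0, 0.0, 1.0]] [[-0.238, 0.971, -0.018, 0.189], [0.623, 0.138, -0.77, -0.234], [-0.745, -0.194, -0.638, 1.747], [0.0, 0.0, 0.0, 1.0]]
side [[489.5, 0.0, 254.6], [0.0, 489.5, 184.0], [0.0, 0.0, 1.0]] [[-0.9, -0.436, 0.02, 0.489], [-0.266, 0.512, -0.816, 0.31], [0.345, -0.74, -0.577, 1.44], [0.0, 0.0, 0.0, 1.0]]
wrist [[313.8, 0.0, 253.1], [0.0, 313.8, 196.2], [0.0, 0.0, 1.0]] [[-0.0, -0.956, -0.294, 0.082], [1.0, 0.0, -0.001, -0.0], [0.001, -0.294, 0.956, -0.162], [0.0, 0.0, 0.0, 1.0]]
```

View pics/scene0b.png

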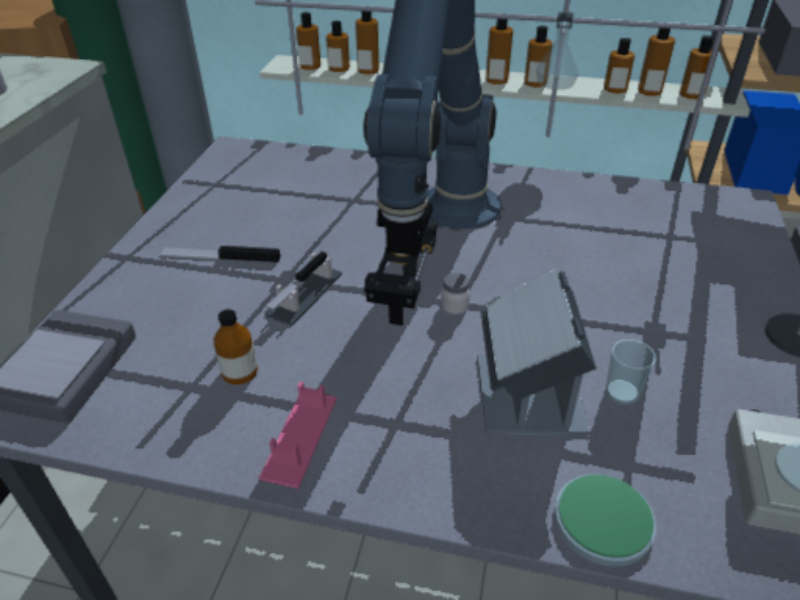

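View pics/side0b.png

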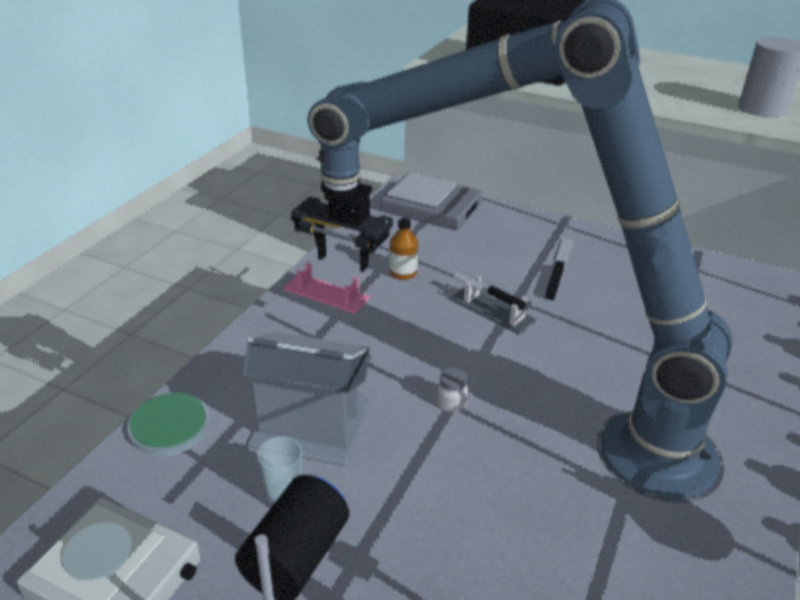

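The scene view shows the case around (530,360), the rest with the small spatula at (305,285), the pink decoy at (300,435), the bottle (235,345), the jar (455,293) and the beaker (630,370). Next I'll enlarge the case and the rest in both views.

```bash
python3 - <<'E'
import pickle,cv2,numpy as np
d=pickle.load(open("c0.pkl","rb"))
S=d["scene"]["image"];D=d["side"]["image"]
def crop(im,x,y,w=100,h=75):
    return cv2.resize(im[y:y+h,x:x+w],(400,300),interpolation=cv2.INTER_CUBIC)
m=np.vstack([np.hstack([crop(S,295,165,110,110*3//4+40) if 0 else cv2.resize(S[168:280,295:400],(400,300),interpolation=2),crop(S,155,145)]),
 np.hstack([cv2.resize(D[205:305,140:273],(400,300),interpolation=2),crop(D,270,155)])])
cv2.imwrite("pics/m1.png",cv2.convertScaleAbs(m[...,::-1],alpha=1.3))
for n in("scene","side"):
    V=d[n]["view"];print(n,"cam pos",-V[:3,:3].T@V[:3,3])
E
```

```text
scene cam pos [1.49291494 0.18765046 0.93722654]
side cam pos [0.02549537 1.11978767 1.0744667 ]
```

View pics/m1.png

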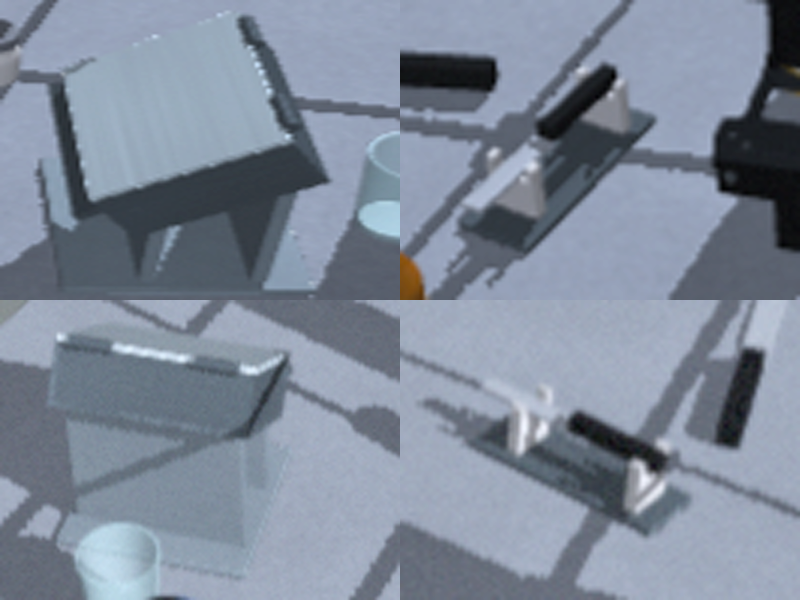

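The crops show the lid's hinge edge towards +y and its front edge towards -y. The spatula's handle points towards the robot and its blade away from it. Next I'll cast rays.

```bash
cat > h.py <<'E'
import numpy as np,pickle
def ray(c,p,V=None):
    V=c["view"] if V is None else V
    d=np.linalg.solve(c["camera_matrix"],[p[0],p[1],1]);R=V[:3,:3]
    return -R.T@V[:3,3],R.T@d
def onz(c,p,z,V=None):
    o,d=ray(c,p,V);return o+d*(z-o[2])/d[2]
def wview(c,s):
    T=np.eye(4);T[:3,:3]=s["eef_rot"];T[:3,3]=s["ee_pos"];return np.linalg.inv(T@c["mount"])
def cross(c1,p1,c2,p2):
    a,u=ray(c1,p1);b,v=ray(c2,p2)
    t=np.linalg.lstsq(np.c_[u,-v],b-a,rcond=None)[0];return (a+t[0]*u+b+t[1]*v)/2,np.linalg.norm(a+t[0]*u-b-t[1]*v)
def proj(c,P,V=None):
    V=c["view"] if V is None else V
    q=c["camera_matrix"]@(V[:3,:3]@np.array(P)+V[:3,3]);return q[:2]/q[2]
E
python3 - <<'E'
from h import *
np.set_printoptions(precision=4,suppress=True)
d=pickle.load(open("c0.pkl","rb"));S=d["scene"];D=d["side"]
f=[onz(S,p,.1434) for p in[(310.7,196),(318.6,244.5)]]
h=[onz(S,p,.2213) for p in[(358,172.5),(373.7,220)]]
print("lid",f,h,"lens",np.linalg.norm(f[0]-f[1]),np.linalg.norm(h[0]-h[1]),np.linalg.norm(f[0]-h[0]),np.linalg.norm(f[1]-h[1]))
print("side hinge",[onz(D,p,.2213) for p in[(159,217.3),(235.7,222.7)]])
for n,a,b,z in[("rear",(208,163),(335.5,195.5),.063),("hfront",(191,177.5),(313.75,184.5),.063),("tip",(172.5,196),(291,175.5),.049)]:
    print(n,onz(S,a,z),onz(D,b,z),cross(S,a,D,b))
for n,p in[("bottle",(235,375)),("jar",(455,308)),("beaker",(624,392))]: print(n,onz(S,(p[0]*.64,p[1]*.64),0))
E
```

```text
lid [array([0.5579, 0.1286, 0.1434]), array([0.7398, 0.1717, 0.1434])] [array([0.5231, 0.2477, 0.2213]), array([0.705 , 0.2927, 0.2213])] lens 0.1870062540437179 0.18731952495304377 0.14653789790703972 0.14805850606563695
side hinge [array([0.6999, 0.2884, 0.2213]), array([0.5025, 0.2129, 0.2213])]
rear [ 0.3651 -0.247   0.063 ] [ 0.3504 -0.2451  0.063 ] (array([ 0.353 , -0.2525,  0.0554]), np.float64(0.0035693641630633946))
hfront [ 0.4553 -0.2774  0.063 ] [ 0.4411 -0.2727  0.063 ] (array([ 0.4445, -0.2826,  0.0548]), np.float64(0.0018082596525598365))
tip [ 0.543  -0.3105  0.049 ] [ 0.5428 -0.3077  0.049 ] (array([ 0.5432, -0.3101,  0.0483]), np.float64(0.0017082784375364608))
bottle [ 0.6978 -0.3277 -0.    ]
jar [0.4089 0.055  0.    ]
beaker [0.5771 0.3997 0.    ]
```

The rays agree with the given sizes:

| Thing | Measured | Expected |
|---|---|---|
| Lid | 187 x 147 mm | 190 x 143 mm |
| Spatula length | 198 mm | 200 mm |

I'm moving above the spatula for a closer look.

{"name": "carry_out", "arguments": {"jaw": [0.087, 0.087, 0.087, 0.087, 0.087, 0.087, 0.087, 0.087, 0.087, 0.087, 0.087, 0.087, 0.087, 0.087, 0.087, 0.087, 0.087, 0.087, 0.087], "xyz": [[-0.015, -0.016, 0], [-0.03, -0.032, 0], [-0.047, -0.05, 0], [-0.063, -0.067, 0], [-0.078, -0.084, 0], [-0.094, -0.1, 0], [-0.11, -0.118, 0], [-0.125, -0.135, 0], [-0.14, -0.15, 0], [-0.156, -0.168, 0], [-0.172, -0.185, -0.01], [-0.188, -0.202, -0.02], [-0.203, -0.218, -0.03], [-0.219, -0.235, -0.04], [-0.235, -0.252, -0.05], [-0.25, -0.269, -0.063], [-0.25, -0.269, -0.063], [-0.25, -0.269, -0.063], [-0.25, -0.269, -0.063]], "delta_rot": [[0, 0, -0.118], [0, 0, -0.236], [0, 0, -0.354], [0, 0, -0.472], [0, 0, -0.59], [0, 0, -0.708], [0, 0, -0.826], [0, 0, -0.944], [0, 0, -1.062], [0, 0, -1.18], [0, 0, -1.298], [0, 0, -1.416], [0, 0, -1.534], [0, 0, -1.652], [0, 0, -1.77], [0, 0, -1.888], [0, 0, -1.888], [0, 0, -1.888], [0, 0, -1.888]]}}

```text
t: 1.73
ee_pos: [0.4257, -0.2685, 0.1597]
eef_rot: [[0.951, -0.31, 0.001], [-0.31, -0.951, 0.0], [0.0, -0.0, -1.0]]
contact_force: [1.3, 0.5, 0.8]
opening: 0.994
gripper_force: 0.0
```

```bash
python3 - <<'E'
from h import *;import cv2
from plant import state,capture
s=state();w=capture("wrist");sc=capture("scene");pickle.dump((s,w,sc),open("c1.pkl","wb"))
print(s["ee_pos"],s["eef_rot"],s["q"],s["t"])
cv2.imwrite("pics/w1.png",cv2.resize(w["image"],(800,600))[...,::-1])
V=wview(w,s)
u=np.array([np.cos(np.radians(-18.2)),np.sin(np.radians(-18.2))]);o=np.array([.450,-.277])
for x,z in[(-.1,.063),(0,.063),(.1,.049)]: print(x,proj(w,[*(o+x*u),z],V)*1.5625)
E
```

```text
[ 0.42567541 -0.26846279  0.15970188] [[ 9.50648980e-01 -3.10268025e-01  5.18898414e-04]
 [-3.10268142e-01 -9.50649070e-01  1.60497403e-04]
 [ 4.43493083e-04 -3.13574339e-04 -9.99999852e-01]] [  7.91056804  15.40266234  23.37490814 115.93116071  -7.92201691
  50.12659611 -72.44793254] 1.7333
-0.1 [397.10178017 426.26295133]
0 [397.66248211 261.72254939]
0.1 [398.18437354  61.42920239]
```

View pics/w1.png

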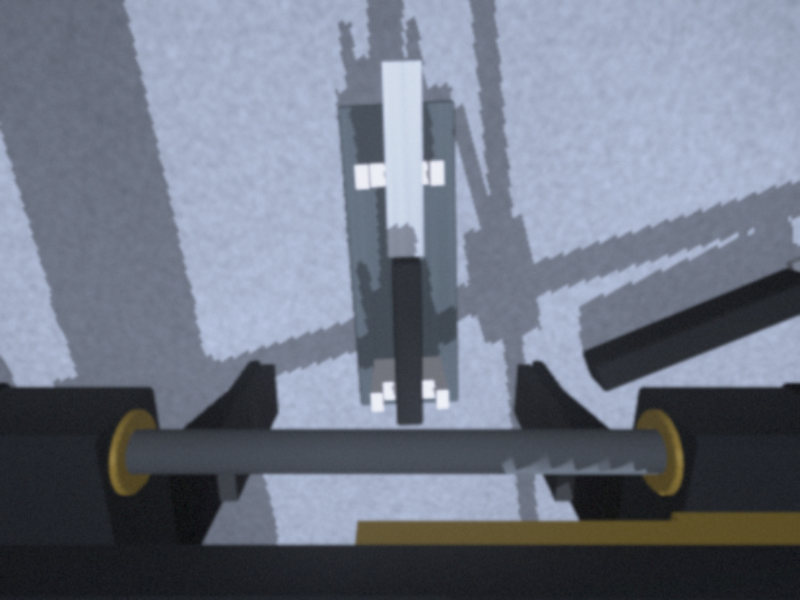

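The wrist view shows the tip at (402,61), the handle-blade joint at (407,257) and the handle's rear at (410,423). That is close to the prediction, a few mm off to one side. The rest's slots sit around it.

```bash
python3 - <<'E'
from h import *
s,w,sc=pickle.load(open("c1.pkl","rb"));V=wview(w,s)
k=1/1.5625
P=[onz(w,(a*k,b*k),z,V) for a,b,z in[(402.5,61,.049),(407,257,.063),(410,423,.063)]]
# posts tops z=.059: front left prong pair centre, rear
Q=[onz(w,(a*k,b*k),.059,V) for a,b in[(362,178),(437,173),(377,402),(443,399)]]
print(np.round(P,4));print("len",np.linalg.norm(P[0]-P[2]))
d=P[0]-P[2];print("yaw",np.degrees(np.arctan2(d[1],d[0])));d/=np.linalg.norm(d)
print("origin",P[1],P[0]-.1*d,P[2]+.1*d)
F,R=(Q[0]+Q[1])/2,(Q[2]+Q[3])/2;e=F-R;print("posts",F,R,np.linalg.norm(e),np.degrees(np.arctan2(e[1],e[0])),np.linalg.norm(Q[0]-Q[1]))
E
```

```text
[[ 0.5445 -0.3104  0.049 ]
 [ 0.4509 -0.2826  0.063 ]
 [ 0.3547 -0.2538  0.063 ]]
len 0.1985610603614373
yaw -16.607900245750677
origin [ 0.45089485 -0.28255421  0.063     ] [ 0.4489181  -0.28185509  0.05605073] [ 0.45029358 -0.28226535  0.05594927]
posts [ 0.49217985 -0.2917069   0.059     ] [ 0.36686151 -0.25771067  0.059     ] 0.12984771606790677 -15.177853841931663 0.03897679879132522
```

{"name": "carry_out", "arguments": {"jaw": [0.087, 0.087, 0.087, 0.087, 0.087, 0.087, 0.087, 0.087, 0.087, 0.03, 0, 0, 0, 0, 0, 0], "xyz": [[-0.001, -0.006, -0.02], [-0.001, -0.006, -0.04], [-0.001, -0.006, -0.06], [-0.001, -0.006, -0.08], [-0.001, -0.006, -0.1], [-0.001, -0.006, -0.115], [-0.001, -0.006, -0.125], [-0.001, -0.006, -0.125], [-0.001, -0.006, -0.125], [-0.001, -0.006, -0.125], [-0.001, -0.006, -0.125], [-0.001, -0.006, -0.125], [-0.001, -0.006, -0.125], [-0.001, -0.006, -0.125], [-0.001, -0.006, -0.125], [-0.001, -0.006, -0.125]], "delta_rot": [[0, 0, 0.026], [0, 0, 0.026], [0, 0, 0.026], [0, 0, 0.026], [0, 0, 0.026], [0, 0, 0.026], [0, 0, 0.026], [0, 0, 0.026], [0, 0, 0.026], [0, 0, 0.026], [0, 0, 0.026], [0, 0, 0.026], [0, 0, 0.026], [0, 0, 0.026], [0, 0, 0.026], [0, 0, 0.026]], "squeeze": 55}}

```text
t: 3.17
ee_pos: [0.4241, -0.275, 0.0347]
eef_rot: [[0.958, -0.287, 0.0], [-0.287, -0.958, -0.0], [0.0, 0.0, -1.0]]
contact_force: [-0.5, 0.2, 1.0]
opening: 0.551
gripper_force: 0.0
```

{"name": "carry_out", "arguments": {"jaw": [0, 0, 0, 0, 0, 0, 0, 0, 0, 0], "xyz": [[0, 0, 0], [0, 0, 0], [0, 0, 0], [0, 0, 0], [0, 0, 0], [0, 0, 0], [0, 0, 0], [0, 0, 0], [0, 0, 0], [0, 0, 0]], "delta_rot": [[0, 0, 0], [0, 0, 0], [0, 0, 0], [0, 0, 0], [0, 0, 0], [0, 0, 0], [0, 0, 0], [0, 0, 0], [0, 0, 0], [0, 0, 0]]}}

```text
t: 4.0
ee_pos: [0.424, -0.2749, 0.0345]
eef_rot: [[0.958, -0.287, -0.0], [-0.287, -0.958, -0.0], [0.0, 0.0, -1.0]]
contact_force: [-0.8, 0.7, -0.1]
opening: 0.18
gripper_force: 55.0
```

Gripped: the opening is 15.7 mm on a 16 mm handle. I'm lifting it and swinging round to the front of the case.

{"name": "carry_out", "arguments": {"jaw": [0, 0, 0, 0, 0, 0, 0, 0, 0, 0, 0, 0, 0, 0, 0, 0, 0, 0, 0, 0], "xyz": [[0, 0, 0.01], [0, 0, 0.03], [0, 0, 0.06], [0, 0, 0.095], [0, 0, 0.13], [0, 0, 0.16], [0.01, 0.01, 0.185], [0.03, 0.03, 0.185], [0.05, 0.048, 0.185], [0.07, 0.067, 0.185], [0.09, 0.086, 0.185], [0.11, 0.105, 0.185], [0.13, 0.124, 0.185], [0.15, 0.142, 0.185], [0.17, 0.16, 0.185], [0.19, 0.18, 0.185], [0.21, 0.2, 0.185], [0.23, 0.218, 0.185], [0.25, 0.236, 0.185], [0.269, 0.254, 0.185]], "delta_rot": [[0, 0, 0], [0, 0, 0], [0, 0, 0], [0, 0, 0], [0, 0, 0.06], [0, 0, 0.16], [0, 0, 0.27], [0, 0, 0.385], [0, 0, 0.5], [0, 0, 0.615], [0, 0, 0.73], [0, 0, 0.845], [0, 0, 0.96], [0, 0, 1.075], [0, 0, 1.19], [0, 0, 1.305], [0, 0, 1.42], [0, 0, 1.535], [0, 0, 1.65], [0, 0, 1.765]]}}

```text
t: 5.67
ee_pos: [0.6936, -0.0202, 0.2201]
eef_rot: [[0.092, 0.996, -0.0], [0.996, -0.092, -0.001], [-0.001, 0.0, -1.0]]
contact_force: [-0.4, -0.8, -1.1]
opening: 0.178
gripper_force: 55.0
```

{"name": "carry_out", "arguments": {"jaw": [0, 0, 0, 0, 0, 0], "xyz": [[0, 0, 0], [0, 0, 0], [0, 0, 0], [0, 0, 0], [0, 0, 0], [0, 0, 0]], "delta_rot": [[0, 0, 0.115], [0, 0, 0.23], [0, 0, 0.349], [0, 0, 0.349], [0, 0, 0.349], [0, 0, 0.349]]}}

```text
t: 6.17
ee_pos: [0.6928, -0.0213, 0.2198]
eef_rot: [[-0.246, 0.969, 0.0], [0.969, 0.246, -0.0], [-0.0, -0.0, -1.0]]
contact_force: [-0.3, -0.1, -0.6]
opening: 0.176
gripper_force: 55.0
```

```bash
python3 - <<'E'
from h import *;import cv2
from plant import state,capture
s=state();w=capture("wrist");sc=capture("scene");si=capture("side");pickle.dump((s,w,sc,si),open("c2.pkl","wb"))
print(s["ee_pos"],s["eef_rot"],s["q"],s["t"])
a=cv2.resize(sc["image"][140:290,230:430],(400,300),interpolation=2)
b=cv2.resize(w["image"],(400,300))
e=cv2.resize(si["image"][150:300,130:330],(400,300),interpolation=2)
cv2.imwrite("pics/w2.png",np.vstack([np.hstack([a,b]),np.hstack([e,e*0])])[...,::-1])
E
```

```text
[ 0.69280657 -0.02129874  0.21984557] [[-2.46446822e-01  9.69156314e-01  4.64806113e-05]
 [ 9.69156261e-01  2.46446824e-01 -3.23362365e-04]
 [-3.24843677e-04 -3.46446519e-05 -9.99999947e-01]] [ 1.68420158 28.77002956 -5.08972019 85.12684006  2.69474337 66.22016534
 10.40022068] 6.1667
```

View pics/w2.png

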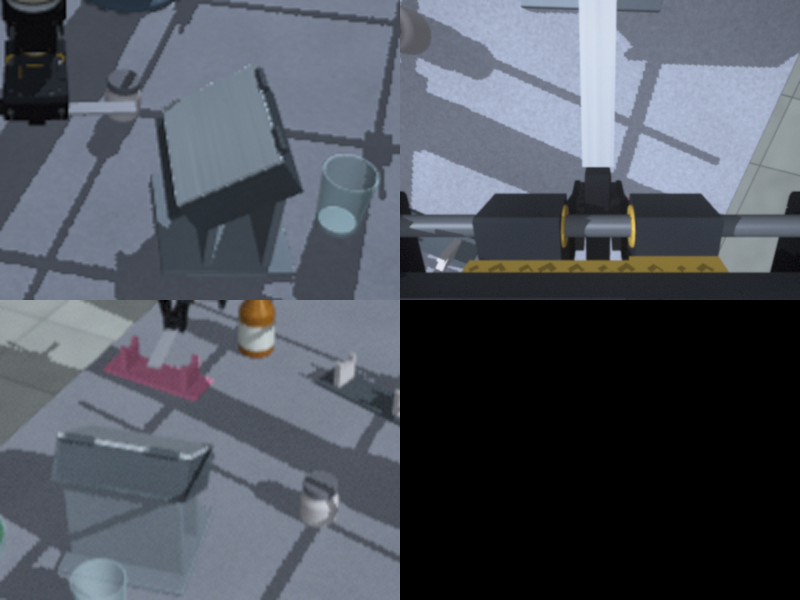

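The spatula sits straight in the grip, pointing at the case, and nothing has moved. Next I'll pitch it up 33° and lower it to a standoff in front of the notch.

{"name": "carry_out", "arguments": {"jaw": [0, 0, 0, 0, 0, 0, 0, 0, 0, 0, 0, 0, 0], "xyz": [[0, 0, -0.01], [0, 0, -0.025], [-0.001, 0.005, -0.045], [-0.003, 0.01, -0.065], [-0.005, 0.015, -0.085], [-0.006, 0.022, -0.105], [-0.008, 0.03, -0.125], [-0.01, 0.038, -0.145], [-0.011, 0.042, -0.157], [-0.012, 0.046, -0.165], [-0.012, 0.046, -0.165], [-0.012, 0.046, -0.165], [-0.012, 0.046, -0.165]], "delta_rot": [[0.06, 0.015, 0], [0.14, 0.035, 0], [0.22, 0.056, 0], [0.3, 0.076, 0], [0.37, 0.094, 0], [0.44, 0.112, 0], [0.5, 0.127, 0], [0.54, 0.137, 0], [0.558, 0.142, 0], [0.558, 0.142, 0], [0.558, 0.142, 0], [0.558, 0.142, 0], [0.558, 0.142, 0]]}}

```text
t: 7.4
ee_pos: [0.6822, 0.0258, 0.0565]
eef_rot: [[-0.212, 0.968, -0.132], [0.812, 0.25, 0.527], [0.543, 0.005, -0.84]]
contact_force: [0.3, 0.6, -1.3]
opening: 0.177
gripper_force: 55.0
```

```bash
python3 - <<'E'
from h import *;import cv2
from plant import state,capture
s=state();w=capture("wrist");si=capture("side");sc=capture("scene");pickle.dump((s,w,sc,si),open("c3.pkl","wb"))
print(s["ee_pos"],s["eef_rot"],s["q"],s["t"])
a=cv2.resize(sc["image"][150:270,260:420],(400,300),interpolation=2)
e=cv2.resize(si["image"][190:310,140:300],(400,300),interpolation=2)
b=cv2.resize(w["image"][:200],(800,300))
cv2.imwrite("pics/w3.png",np.vstack([b,np.hstack([a,e])])[...,::-1])
E
```

```text
[0.68220137 0.02575524 0.05653005] [[-0.2120991   0.96830395 -0.13191452]
 [ 0.81233597  0.2497321   0.52701437]
 [ 0.54325338  0.00462036 -0.83955608]] [ 18.35332001  45.79145411 -17.01169686  86.57416937 -21.35225068
  62.14998155  31.89843548] 7.4
```

View pics/w3.png

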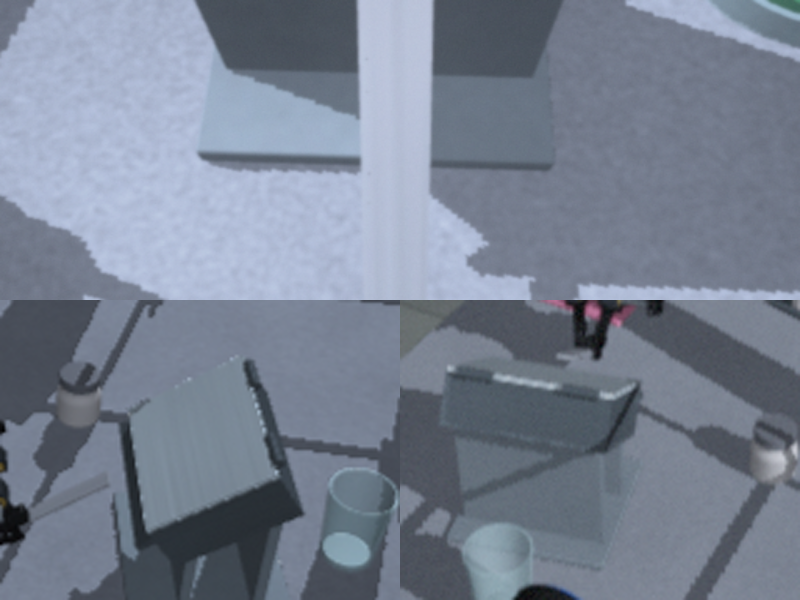

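The wrist view shows the case's base plate front edge at (200,155)-(552,163) and the pedestal foot at (228,68)-(533,76). They sit slightly left of the blade, which is centred at 395. I'll compute the case's axis and sideways offset from them.

```bash
python3 - <<'E'
from h import *
np.set_printoptions(precision=4,suppress=True)
s,w,sc,si=pickle.load(open("c3.pkl","rb"));V=wview(w,s)
g=lambda a,b,z:onz(w,(a/1.5625,b/1.5),z,V)
for z in(.008,.012):
    A,B,C,D=g(200,152,z),g(552,161,z),g(228,68,z),g(533,76,z)
    for P,Q in((A,B),(C,D)):
        e=Q-P;m=(P+Q)/2;print(z,m,np.linalg.norm(e),"yaw",np.degrees(np.arctan2(e[1],e[0])))
R=s["eef_rot"];h=np.array([-R[1][1],0,0]);h=R[:2,0]/np.linalg.norm(R[:2,0]);y=np.array([h[1],-h[0]])
print("h",h,"heading",np.degrees(np.arctan2(h[1],h[0])))
t=s["ee_pos"];print("lateral of base mids rel tool",[float((m[:2]-t[:2])@y) for m in((A+B)/2,(C+D)/2)])
o=np.array([.6466,.1586]);print("lateral of est origin",(o-t[:2])@y)
S=pickle.load(open("c0.pkl","rb"))
tip=s["ee_pos"]+R@np.array([.127,0,-.0125]);print("tip",tip,"seen proj scene",proj(sc,tip))
print("crop",(proj(sc,tip)-[260,150])*2.5)
E
```

```text
0.008 [0.6409 0.1438 0.008 ] 0.18622109520036376 yaw 12.849403648008849
0.008 [0.6288 0.1983 0.008 ] 0.17085901572424794 yaw 12.749024123785986
0.012 [0.6417 0.1414 0.012 ] 0.18296377635320607 yaw 12.849403648008849
0.012 [0.6298 0.195  0.012 ] 0.1678704053762818 yaw 12.74902412378597
h [-0.2526  0.9676] heading 104.63311466840136
lateral of base mids rel tool [-0.010023817709107595, -0.007954439606163552]
lateral of est origin -0.0008861969726997931
tip [0.6569 0.1223 0.136 ] seen proj scene [303.452  221.1634]
crop [108.63   177.9084]
```

The case heading is 102.8°, with its axis through x≈0.639. I'm correcting yaw and sideways offset and moving just above the ledge.

{"name": "carry_out", "arguments": {"jaw": [0, 0, 0, 0, 0, 0, 0], "xyz": [[-0.006, 0.001, 0], [-0.012, 0.002, 0], [-0.014, 0.01, -0.001], [-0.016, 0.016, -0.003], [-0.0175, 0.0205, -0.004], [-0.0175, 0.0205, -0.004], [-0.0175, 0.0205, -0.004]], "delta_rot": [[0, 0, -0.015], [0, 0, -0.03], [0, 0, -0.03], [0, 0, -0.03], [0, 0, -0.03], [0, 0, -0.03], [0, 0, -0.03]]}}

```text
t: 8.13
ee_pos: [0.6634, 0.0464, 0.0505]
eef_rot: [[-0.186, 0.975, -0.119], [0.818, 0.221, 0.532], [0.545, 0.002, -0.839]]
contact_force: [0.8, 0.4, -0.9]
opening: 0.174
gripper_force: 55.0
```

```bash
cat >> h.py <<'E'
def incase(s,o=(.639,.1586,.130),head=102.8):
    a=np.radians(head);p=np.radians(33);h=np.array([np.cos(a),np.sin(a),0]);z=np.array([0,0,1.])
    X=h*np.cos(p)+z*np.sin(p);Z=-h*np.sin(p)+z*np.cos(p);Y=np.cross(Z,X);C=np.c_[X,Y,Z]
    R=np.array(s["eef_rot"]);t=np.array(s["ee_pos"])+R@[.127,0,-.0125]
    return C.T@(t-np.array(o)),C,C.T@R[:,0],C.T@np.array(s["contact_force"])
E
python3 - <<'E'
from h import *
from plant import state,capture
np.set_printoptions(precision=4,suppress=True)
s=state();t,C,x,f=incase(s);print("tip",t,"xaxis",x,"f",f,s["t"]);print(C)
w=capture("wrist");pickle.dump((s,w),open("c4.pkl","wb"))
E
```

```text
tip [-0.0125  0.0011  0.0084] xaxis [1.     0.0003 0.0002] f [-0.3482 -0.8893 -0.8899] 8.1333
[[-0.1858 -0.9751  0.1207]
 [ 0.8178 -0.2215 -0.5311]
 [ 0.5446  0.      0.8387]]
```

{"name": "carry_out", "arguments": {"jaw": [0, 0, 0, 0, 0], "xyz": [[-0.0002, 0.001, -0.0016], [-0.0004, 0.002, -0.0032], [-0.0006, 0.0027, -0.0042], [-0.0006, 0.0027, -0.0042], [-0.0006, 0.0027, -0.0042]], "delta_rot": [[0, 0, 0], [0, 0, 0], [0, 0, 0], [0, 0, 0], [0, 0, 0]]}}

```text
t: 8.6
ee_pos: [0.6628, 0.0482, 0.0462]
eef_rot: [[-0.185, 0.976, -0.119], [0.818, 0.22, 0.532], [0.545, 0.001, -0.839]]
contact_force: [0.0, -0.4, -1.2]
opening: 0.177
gripper_force: 55.0
```

{"name": "carry_out", "arguments": {"jaw": [0, 0, 0], "xyz": [[-0.0002, 0.001, -0.0016], [-0.0002, 0.001, -0.0016], [-0.0002, 0.001, -0.0016]], "delta_rot": [[0, 0, 0], [0, 0, 0], [0, 0, 0]]}}

```text
t: 8.85
ee_pos: [0.6629, 0.0489, 0.0449]
eef_rot: [[-0.185, 0.976, -0.118], [0.818, 0.219, 0.531], [0.544, 0.002, -0.839]]
contact_force: [0.1, -1.0, -0.4]
opening: 0.179
gripper_force: 55.0
```

```bash
python3 - <<'E'
from h import *
from plant import state,capture
np.set_printoptions(precision=4,suppress=True)
s=state();t,C,x,f=incase(s);print("tip",t,"xaxis",x,"f",f,s["t"],s["wrist_torque"])
E
```

```text
tip [-0.0135  0.0009  0.0022] xaxis [ 1.     -0.001  -0.0003] f [-1.0356  0.0881  0.1783] 8.85 [-0.5817 -0.2071 -0.0306]
```

{"name": "carry_out", "arguments": {"jaw": [0, 0, 0, 0], "xyz": [[-0.0001, 0.0005, -0.0008], [-0.0001, 0.0005, -0.0008], [-0.0002, 0.001, -0.0016], [-0.0002, 0.001, -0.0016]], "delta_rot": [[0, 0, 0], [0, 0, 0], [0, 0, 0], [0, 0, 0]]}}

```text
t: 9.18
ee_pos: [0.6628, 0.0499, 0.0433]
eef_rot: [[-0.185, 0.976, -0.118], [0.818, 0.219, 0.531], [0.544, 0.002, -0.839]]
contact_force: [0.5, -2.6, 1.7]
opening: 0.177
gripper_force: 55.0
```

```bash
python3 - <<'E'
from h import *
from plant import state,capture
np.set_printoptions(precision=4,suppress=True)
s=state();t,C,x,f=incase(s);print("tip",t,"xaxis",x,"f",f,s["t"],s["wrist_torque"])
import cv2
si=capture("side");sc=capture("scene");w=capture("wrist")
a=cv2.resize(sc["image"][170:260,290:410],(400,300),interpolation=2)
b=cv2.resize(w["image"][:150,150:350],(400,300),interpolation=2)
cv2.imwrite("pics/w5.png",np.hstack([a,b])[...,::-1])
E
```

```text
tip [-0.0135  0.0008  0.0004] xaxis [ 1.     -0.001  -0.0004] f [-1.304   0.1101  2.8671] 9.1833 [-0.4474 -0.1568 -0.0176]
```

View pics/w5.png

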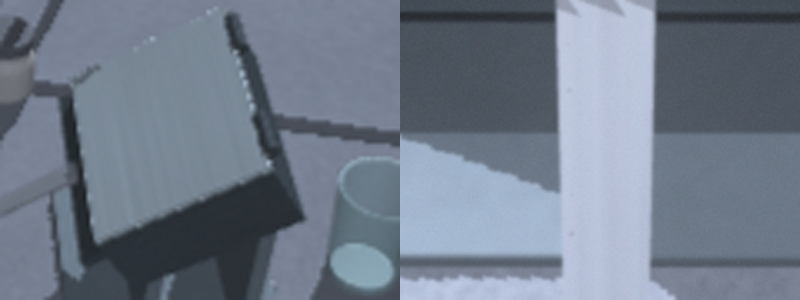

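The blade has touched the ledge: 2.9 N square to the slope, about 1.6 mm below the model. It lies centred on the lid's edge. I'm lifting 3.5 mm and sliding in partway.

{"name": "carry_out", "arguments": {"jaw": [0, 0, 0, 0, 0, 0, 0, 0, 0], "xyz": [[0.0004, -0.0019, 0.0029], [0.0004, -0.0019, 0.0029], [-0.0004, 0.0014, 0.0051], [-0.0013, 0.0055, 0.0078], [-0.0022, 0.0096, 0.0106], [-0.0031, 0.0137, 0.0133], [-0.0042, 0.0185, 0.0165], [-0.0042, 0.0185, 0.0165], [-0.0042, 0.0185, 0.0165]], "delta_rot": [[0, 0, 0], [0, 0, 0], [0, 0, 0], [0, 0, 0], [0, 0, 0], [0, 0, 0], [0, 0, 0], [0, 0, 0], [0, 0, 0]]}}

```text
t: 10.08
ee_pos: [0.6582, 0.0696, 0.0601]
eef_rot: [[-0.186, 0.975, -0.119], [0.818, 0.221, 0.532], [0.545, 0.002, -0.839]]
contact_force: [0.8, -0.2, -0.6]
opening: 0.175
gripper_force: 55.0
```

```bash
python3 - <<'E'
from h import *
from plant import state,capture
np.set_printoptions(precision=4,suppress=True)
s=state();t,C,x,f=incase(s);print("tip",t,"xaxis",x,"f",f,s["t"],s["wrist_torque"])
E
```

```text
tip [0.0126 0.0011 0.0034] xaxis [ 1.      0.0006 -0.0001] f [-0.6023 -0.7108 -0.2715] 10.0833 [-0.7206 -0.1739  0.0248]
```

{"name": "carry_out", "arguments": {"jaw": [0, 0, 0, 0, 0, 0, 0, 0, 0], "xyz": [[-0.0009, 0.0041, 0.0027], [-0.0018, 0.0082, 0.0054], [-0.0028, 0.0123, 0.0082], [-0.0037, 0.0164, 0.0109], [-0.0046, 0.0205, 0.0136], [-0.0056, 0.0245, 0.0163], [-0.0056, 0.0245, 0.0163], [-0.0056, 0.0245, 0.0163], [-0.0056, 0.0245, 0.0163]], "delta_rot": [[0, 0, 0], [0, 0, 0], [0, 0, 0], [0, 0, 0], [0, 0, 0], [0, 0, 0], [0, 0, 0], [0, 0, 0], [0, 0, 0]]}}

```text
t: 10.83
ee_pos: [0.6527, 0.093, 0.0758]
eef_rot: [[-0.185, 0.976, -0.118], [0.818, 0.22, 0.531], [0.544, 0.002, -0.839]]
contact_force: [-0.0, 0.3, -0.9]
opening: 0.179
gripper_force: 55.0
```

```bash
python3 - <<'E'
from h import *
import cv2
from plant import state,capture
np.set_printoptions(precision=4,suppress=True)
s=state();t,C,x,f=incase(s);print("tip",t,"xaxis",x,"f",f,s["t"],s["wrist_torque"],s["q"])
print(C)
w=capture("wrist");sc=capture("scene");pickle.dump((s,w),open("c6.pkl","wb"))
a=cv2.resize(sc["image"][170:260,290:410],(400,300),interpolation=2)
b=cv2.resize(w["image"],(400,300),interpolation=2)
cv2.imwrite("pics/w6.png",np.hstack([a,b])[...,::-1])
E
```

```text
tip [0.0413 0.0011 0.0035] xaxis [ 1.     -0.0009 -0.0006] f [-0.1834 -0.0385 -0.8952] 10.8333 [-0.7468 -0.1756  0.0536] [ 15.0443  41.3826 -18.6059  92.9624 -23.8743  57.2646  27.5798]
[[-0.1858 -0.9751  0.1207]
 [ 0.8178 -0.2215 -0.5311]
 [ 0.5446  0.      0.8387]]
```

View pics/w6.png

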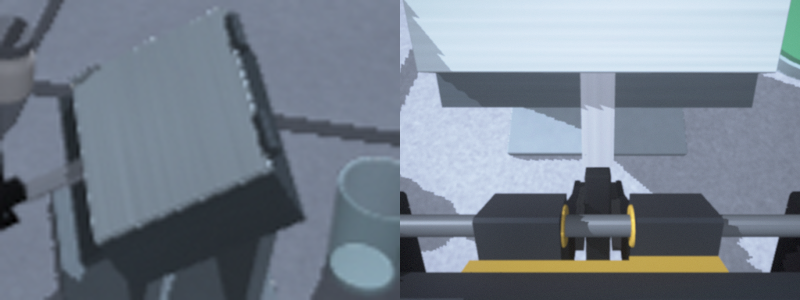

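The wrist view shows the lid's front edge at (600,71) with the blade passing under it, about 41 mm deep, and the lid still closed. Next I'll compute the circular lift path.

```bash
python3 - <<'E'
from h import *
s,w=pickle.load(open("c6.pkl","rb"));_,C,_,_=incase(s)
for th in range(0,86,5):
    c,n=np.cos(np.radians(th)),np.sin(np.radians(th))
    d=np.array([101.5-101.5*c-3*n,0,3+101.5*n-3*c+2.9]);print(th,np.round(C@d/1000,4).tolist())
E
```

```text
0 [0.0003, -0.0015, 0.0024]
5 [0.0014, -0.0061, 0.0099]
10 [0.0023, -0.0101, 0.0178]
15 [0.003, -0.0134, 0.026]
20 [0.0036, -0.0159, 0.0345]
25 [0.004, -0.0177, 0.0431]
30 [0.0043, -0.0188, 0.0519]
35 [0.0043, -0.0191, 0.0608]
40 [0.0043, -0.0187, 0.0696]
45 [0.004, -0.0175, 0.0784]
50 [0.0036, -0.0156, 0.087]
55 [0.003, -0.013, 0.0955]
60 [0.0022, -0.0096, 0.1036]
65 [0.0013, -0.0056, 0.1115]
70 [0.0002, -0.0009, 0.1189]
75 [-0.001, 0.0044, 0.1259]
80 [-0.0023, 0.0102, 0.1324]
85 [-0.0038, 0.0166, 0.1384]
```

{"name": "carry_out", "arguments": {"jaw": [0, 0, 0, 0, 0], "xyz": [[0.0002, -0.0008, 0.0012], [0.0004, -0.0016, 0.0025], [0.0006, -0.0026, 0.0041], [0.0008, -0.0037, 0.0058], [0.0008, -0.0037, 0.0058]], "delta_rot": [[0, 0, 0], [0, 0, 0], [0, 0, 0], [0, 0, 0], [0, 0, 0]], "squeeze": 60}}

```text
t: 11.35
ee_pos: [0.6536, 0.0893, 0.0819]
eef_rot: [[-0.185, 0.976, -0.118], [0.818, 0.22, 0.531], [0.544, 0.002, -0.839]]
contact_force: [-0.7, 0.8, -2.9]
opening: 0.178
gripper_force: 60.0
```

```bash
python3 - <<'E'
from h import *
from plant import state,capture
np.set_printoptions(precision=4,suppress=True)
s=state();t,C,x,f=incase(s);print("tip",t,"xaxis",x,"f",f,s["t"],s["wrist_torque"])
E
```

```text
tip [0.0414 0.0011 0.0106] xaxis [ 1.     -0.0006 -0.0005] f [-0.8145  0.4707 -2.9295] 11.35 [-0.9098 -0.2573  0.    ]
```

{"name": "carry_out", "arguments": {"jaw": [0, 0, 0, 0, 0, 0, 0, 0], "xyz": [[0.0006, -0.0024, 0.0041], [0.001, -0.0044, 0.008], [0.0015, -0.0064, 0.012], [0.0018, -0.0081, 0.0161], [0.0022, -0.0097, 0.0202], [0.0025, -0.011, 0.0244], [0.0028, -0.0122, 0.0287], [0.0028, -0.0122, 0.0287]], "delta_rot": [[0, 0, 0], [0, 0, 0], [0, 0, 0], [0, 0, 0], [0, 0, 0], [0, 0, 0], [0, 0, 0], [0, 0, 0]]}}

```text
t: 12.02
ee_pos: [0.6569, 0.0764, 0.1114]
eef_rot: [[-0.186, 0.976, -0.117], [0.819, 0.219, 0.531], [0.544, 0.003, -0.839]]
contact_force: [0.0, -1.1, -4.4]
opening: 0.177
gripper_force: 60.0
```

```bash
python3 - <<'E'
from h import *
import cv2
from plant import state,capture
np.set_printoptions(precision=4,suppress=True)
s=state();t,C,x,f=incase(s);print("tip",t,"xaxis",x,"f",f,s["t"],s["wrist_torque"])
w=capture("wrist");sc=capture("scene");si=capture("side")
a=cv2.resize(sc["image"][150:260,270:410],(400,300),interpolation=2)
b=cv2.resize(w["image"],(400,300),interpolation=2)
cv2.imwrite("pics/w7.png",np.hstack([a,b])[...,::-1])
E
```

```text
tip [0.0463 0.0007 0.0426] xaxis [ 1.     -0.0004 -0.0013] f [-3.314   0.2024 -3.1291] 12.0167 [-1.6571 -0.3293  0.144 ]
```

View pics/w7.png

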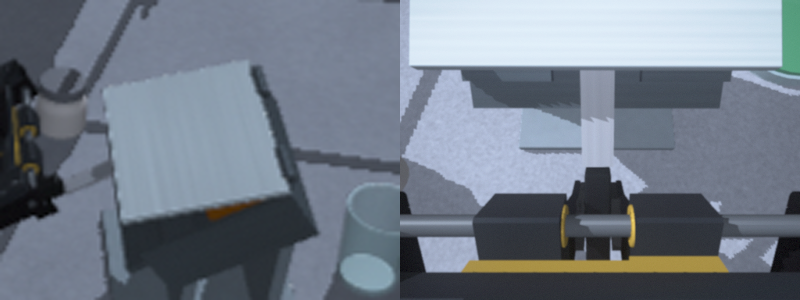

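The lid is rising (about 20° open) and the blade is holding straight in the grip. I'm continuing along the arc.

{"name": "carry_out", "arguments": {"jaw": [0, 0, 0, 0, 0, 0, 0, 0, 0, 0, 0, 0, 0, 0, 0], "xyz": [[0.0002, -0.001, 0.0043], [0.0004, -0.0018, 0.0086], [0.0006, -0.0024, 0.013], [0.0007, -0.0029, 0.0174], [0.0007, -0.0031, 0.0218], [0.0007, -0.0032, 0.0263], [0.0007, -0.003, 0.0307], [0.0007, -0.0028, 0.0351], [0.0005, -0.0022, 0.0395], [0.0004, -0.0016, 0.0439], [0.0002, -0.0007, 0.0482], [0, 0.0003, 0.0525], [-0.0003, 0.0016, 0.0568], [-0.0006, 0.0029, 0.061], [-0.0006, 0.0029, 0.061]], "delta_rot": [[0, 0, 0], [0, 0, 0], [0, 0, 0], [0, 0, 0], [0, 0, 0], [0, 0, 0], [0, 0, 0], [0, 0, 0], [0, 0, 0], [0, 0, 0], [0, 0, 0], [0, 0, 0], [0, 0, 0], [0, 0, 0], [0, 0, 0]]}}

```text
t: 13.42
ee_pos: [0.656, 0.081, 0.1729]
eef_rot: [[-0.187, 0.975, -0.117], [0.817, 0.22, 0.532], [0.545, 0.003, -0.838]]
contact_force: [0.8, -3.1, -2.3]
opening: 0.18
gripper_force: 60.0
```

```bash
python3 - <<'E'
from h import *
import cv2
from plant import state,capture
np.set_printoptions(precision=4,suppress=True)
s=state();t,C,x,f=incase(s);print("tip",t,"xaxis",x,"f",f,s["t"],s["wrist_torque"])
w=capture("wrist");pickle.dump((s,w),open("c8.pkl","wb"));w0=pickle.load(open("c6.pkl","rb"))[1]
im=w["image"];im0=w0["image"]
# blade width profile/centre, rows near the handle; compare to before
for I in(im0,im): 
    g=I[:,200:310].astype(int)
    print([(r,I[r,253].tolist(),I[r,200].tolist()) for r in(40,80,110,130,150,190)])
print(np.abs(im[205:230,225:285].astype(int)-im0[205:230,225:285]).mean())
E
```

```text
tip [0.0837 0.0007 0.0918] xaxis [1.     0.0008 0.0003] f [-3.9263 -0.1159 -0.2481] 13.4167 [-1.3825 -0.2486  0.1468]
[(40, [217, 231, 244], [216, 231, 244]), (80, [212, 228, 241], [211, 228, 241]), (110, [157, 164, 185], [80, 90, 104]), (130, [155, 163, 182], [80, 88, 100]), (150, [195, 208, 227], [119, 131, 149]), (190, [193, 207, 226], [177, 198, 222])]
[(40, [152, 158, 176], [151, 101, 61]), (80, [145, 153, 169], [74, 78, 86]), (110, [142, 149, 167], [81, 94, 107]), (130, [141, 150, 165], [88, 99, 111]), (150, [140, 147, 165], [90, 103, 117]), (190, [139, 146, 164], [157, 178, 201])]
25.791555555555554
```

{"name": "carry_out", "arguments": {"jaw": [0, 0, 0, 0, 0, 0, 0, 0, 0, 0, 0, 0, 0], "xyz": [[-0.0004, 0.0017, 0.0041], [-0.0008, 0.0034, 0.0081], [-0.0012, 0.0054, 0.0121], [-0.0017, 0.0074, 0.016], [-0.0022, 0.0098, 0.0197], [-0.0028, 0.0121, 0.0234], [-0.0034, 0.0147, 0.0269], [-0.004, 0.0174, 0.0304], [-0.0046, 0.0203, 0.0337], [-0.005, 0.0218, 0.0353], [-0.005, 0.0218, 0.0353], [-0.005, 0.0218, 0.0353], [-0.005, 0.0218, 0.0353]], "delta_rot": [[0, 0, 0], [0, 0, 0], [0, 0, 0], [0, 0, 0], [0, 0, 0], [0, 0, 0], [0, 0, 0], [0, 0, 0], [0, 0, 0], [0, 0, 0], [0, 0, 0], [0, 0, 0], [0, 0, 0]]}}

```text
t: 14.55
ee_pos: [0.6505, 0.1033, 0.2074]
eef_rot: [[-0.186, 0.975, -0.119], [0.817, 0.221, 0.533], [0.546, 0.002, -0.838]]
contact_force: [0.3, 0.6, -1.1]
opening: 0.18
gripper_force: 60.0
```

```bash
python3 - <<'E'
from h import *
import cv2
from plant import state,capture
np.set_printoptions(precision=4,suppress=True)
s=state();t,C,x,f=incase(s);print("tip",t,"xaxis",x,"f",f,s["t"],s["wrist_torque"],s["q"])
w=capture("wrist");sc=capture("scene");si=capture("side");pickle.dump((s,w,sc,si),open("c9.pkl","wb"))
p=lambda c,V,P:proj(c,P,V)
o=np.array([.639,.1586,.130])
# predicted lip corners/top edge for theta
for th in(0,60,70,78):
    c,n=np.cos(np.radians(th)),np.sin(np.radians(th))
    out=[]
    for y in(-.095,.095):
        L=o+C@np.array([.143-.143*c+.003*n,y,.0114+.143*n+.003*c]);out.append((np.round(proj(sc,L)).tolist(),np.round(proj(si,L)).tolist()))
    print(th,out)
a=np.hstack([cv2.resize(sc["image"][110:260,240:440],(400,300),interpolation=2),cv2.resize(si["image"][120:270,130:330],(400,300),interpolation=2)])
cv2.imwrite("pics/w9.png",np.vstack([a,cv2.resize(w["image"][:192],(800,300))])[...,::-1])
E
```

```text
tip [0.1217 0.0011 0.1084] xaxis [1.     0.0001 0.0019] f [-0.1448 -0.3956 -1.1805] 14.55 [-0.7514 -0.2076  0.0246] [ 14.4746  32.8417 -18.8536  88.5284 -24.1845  68.4206  21.3437]
0 [([319.0, 243.0], [175.0, 213.0]), ([312.0, 194.0], [235.0, 223.0])]
60 [([322.0, 200.0], [171.0, 173.0]), ([314.0, 153.0], [235.0, 183.0])]
70 [([329.0, 194.0], [169.0, 169.0]), ([320.0, 147.0], [234.0, 179.0])]
78 [([336.0, 188.0], [167.0, 168.0]), ([326.0, 142.0], [233.0, 177.0])]
```

View pics/w9.png

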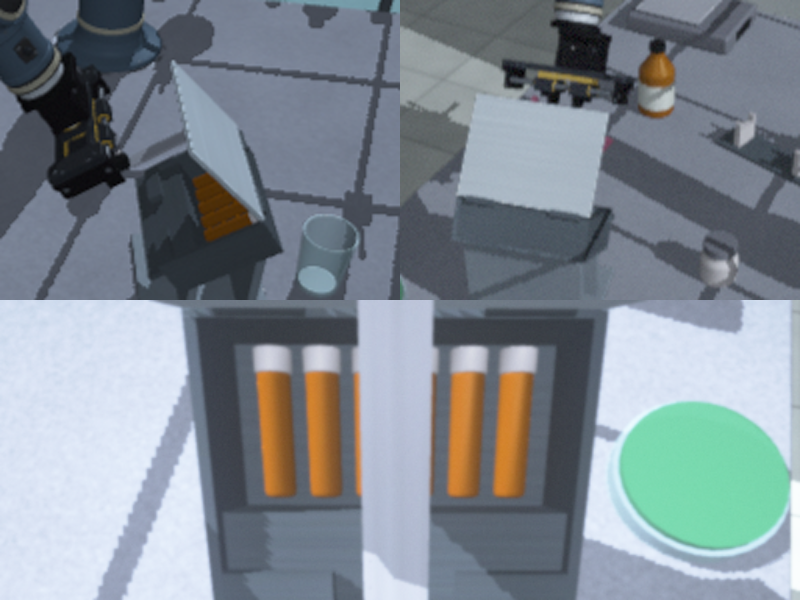

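The lid stands open by about 78°: the lip is at scene (327,141) and side (167,167), as predicted for 78°. The arm is clear of it. I'm withdrawing along the blade axis, then levelling.

{"name": "carry_out", "arguments": {"jaw": [0, 0, 0, 0, 0, 0, 0, 0, 0, 0, 0, 0, 0, 0, 0, 0, 0, 0, 0, 0], "xyz": [[0.001, -0.004, -0.003], [0.003, -0.014, -0.01], [0.006, -0.028, -0.019], [0.01, -0.044, -0.029], [0.014, -0.06, -0.04], [0.018, -0.08, -0.053], [0.021, -0.092, -0.053], [0.024, -0.1, -0.048], [0.027, -0.108, -0.04], [0.03, -0.115, -0.032], [0.034, -0.12, -0.024], [0.037, -0.123, -0.016], [0.039, -0.124, -0.008], [0.039, -0.124, 0], [0.039, -0.124, 0.008], [0.039, -0.124, 0.013], [0.039, -0.124, 0.013], [0.039, -0.124, 0.013], [0.039, -0.124, 0.013], [0.039, -0.124, 0.013]], "delta_rot": [[0, 0, 0], [0, 0, 0], [0, 0, 0], [0, 0, 0], [0, 0, 0], [0, 0, 0], [0, 0, 0], [-0.06, -0.014, 0], [-0.14, -0.032, 0], [-0.22, -0.05, 0], [-0.3, -0.068, 0], [-0.38, -0.086, 0], [-0.46, -0.105, 0], [-0.52, -0.118, 0], [-0.5626, -0.1278, 0], [-0.5626, -0.1278, 0], [-0.5626, -0.1278, 0], [-0.5626, -0.1278, 0], [-0.5626, -0.1278, 0], [-0.5626, -0.1278, 0]]}}

```text
t: 16.37
ee_pos: [0.6894, -0.0237, 0.2187]
eef_rot: [[-0.219, 0.976, 0.001], [0.976, 0.219, -0.0], [-0.001, 0.001, -1.0]]
contact_force: [0.5, 0.1, -1.9]
opening: 0.176
gripper_force: 60.0
```

```bash
python3 - <<'E'
from h import *
from plant import state,capture
np.set_printoptions(precision=4,suppress=True)
s=state();R=np.array(s["eef_rot"])
print(s["ee_pos"],R,"heading",np.degrees(np.arctan2(R[1,0],R[0,0])))
from scipy.spatial.transform import Rotation as Ro
# spatula in hand: blade edges in wrist now vs. held level before (c2)
w=capture("wrist");w0=pickle.load(open("c2.pkl","rb"))[1]
for n,c in(("then",w0),("now",w)):
    I=c["image"].astype(int)
    for r in(30,60,90,120):
        m=I[r,200:310].sum(1);g=np.abs(np.diff(m));i=np.argsort(g[:])[-4:];print(n,r,sorted((i+200).tolist()),I[r,254].tolist())
    # handle front boundary along the blade centre column
    col=I[130:230,254].sum(1);print(n,"handle starts row",130+int(np.argmax(col<250)))
E
```

```text
[ 0.6894 -0.0237  0.2187] [[-0.2185  0.9758  0.0007]
 [ 0.9758  0.2185 -0.0005]
 [-0.0006  0.0006 -1.    ]] heading 102.62131898577626
then 30 [229, 275, 276, 277] [204, 215, 232]
then 60 [229, 275, 296, 297] [207, 216, 232]
then 90 [229, 230, 274, 275] [203, 214, 230]
then 120 [222, 223, 301, 304] [202, 215, 231]
then handle starts row 215
now 30 [228, 275, 276, 277] [204, 214, 231]
now 60 [229, 275, 291, 292] [207, 218, 233]
now 90 [229, 230, 274, 275] [204, 214, 231]
now 120 [224, 230, 302, 303] [201, 212, 230]
now handle starts row 215
```

The blade sits in the gripper exactly as before (same edges in the image). I'm returning above the rest.

{"name": "carry_out", "arguments": {"jaw": [0, 0, 0, 0, 0, 0, 0, 0, 0, 0, 0, 0, 0, 0, 0, 0, 0, 0, 0, 0], "xyz": [[-0.008, -0.007, 0], [-0.022, -0.02, 0], [-0.036, -0.034, 0], [-0.05, -0.048, 0], [-0.065, -0.062, 0], [-0.08, -0.076, 0], [-0.095, -0.09, 0], [-0.11, -0.104, 0], [-0.125, -0.118, 0], [-0.14, -0.132, 0], [-0.155, -0.147, 0], [-0.17, -0.161, 0], [-0.185, -0.175, 0], [-0.2, -0.19, 0], [-0.215, -0.204, 0], [-0.23, -0.218, 0], [-0.245, -0.232, 0], [-0.256, -0.243, 0], [-0.2654, -0.2513, 0], [-0.2654, -0.2513, 0]], "delta_rot": [[0, 0, -0.11], [0, 0, -0.22], [0, 0, -0.33], [0, 0, -0.44], [0, 0, -0.55], [0, 0, -0.66], [0, 0, -0.77], [0, 0, -0.88], [0, 0, -0.99], [0, 0, -1.1], [0, 0, -1.21], [0, 0, -1.32], [0, 0, -1.43], [0, 0, -1.54], [0, 0, -1.65], [0, 0, -1.76], [0, 0, -1.87], [0, 0, -1.98], [0, 0, -2.082], [0, 0, -2.082]]}}

```text
t: 18.08
ee_pos: [0.4218, -0.2758, 0.2198]
eef_rot: [[0.957, -0.291, -0.003], [-0.291, -0.957, -0.002], [-0.002, 0.003, -1.0]]
contact_force: [0.3, 0.7, -0.2]
opening: 0.171
gripper_force: 60.0
```

{"name": "carry_out", "arguments": {"jaw": [0, 0, 0, 0, 0, 0, 0], "xyz": [[0, 0, -0.02], [0, 0, -0.05], [0, 0, -0.08], [0, 0, -0.11], [0, 0, -0.13], [0, 0, -0.14], [0, 0, -0.14]], "delta_rot": [[0, 0, 0], [0, 0, 0], [0, 0, 0], [0, 0, 0], [0, 0, 0], [0, 0, 0], [0, 0, 0]]}}

```text
t: 18.67
ee_pos: [0.4235, -0.2721, 0.0777]
eef_rot: [[0.959, -0.282, -0.006], [-0.282, -0.959, 0.0], [-0.006, 0.001, -1.0]]
contact_force: [-1.0, -0.4, -0.4]
opening: 0.176
gripper_force: 60.0
```

{"name": "carry_out", "arguments": {"jaw": [0, 0, 0], "xyz": [[0, 0, 0], [0, 0, 0], [0, 0, 0]], "delta_rot": [[0, 0, 0], [0, 0, 0], [0, 0, 0]]}}

```text
t: 18.92
ee_pos: [0.4255, -0.2738, 0.0812]
eef_rot: [[0.959, -0.284, 0.001], [-0.284, -0.959, -0.003], [0.002, 0.003, -1.0]]
contact_force: [-0.2, 0.4, -0.6]
opening: 0.175
gripper_force: 60.0
```

{"name": "carry_out", "arguments": {"jaw": [0, 0, 0, 0, 0, 0, 0, 0, 0, 0], "xyz": [[-0.001, -0.001, -0.006], [-0.001, -0.001, -0.014], [-0.001, -0.001, -0.022], [-0.001, -0.001, -0.03], [-0.001, -0.001, -0.036], [-0.001, -0.001, -0.041], [-0.001, -0.001, -0.044], [-0.001, -0.001, -0.046], [-0.001, -0.001, -0.046], [-0.001, -0.001, -0.046]], "delta_rot": [[0, 0, 0], [0, 0, 0], [0, 0, 0], [0, 0, 0], [0, 0, 0], [0, 0, 0], [0, 0, 0], [0, 0, 0], [0, 0, 0], [0, 0, 0]]}}

```text
t: 19.75
ee_pos: [0.4229, -0.2741, 0.0345]
eef_rot: [[0.959, -0.285, -0.002], [-0.285, -0.959, -0.001], [-0.002, 0.001, -1.0]]
contact_force: [-2.4, 2.3, 10.0]
opening: 0.177
gripper_force: 60.0
```

```bash
python3 - <<'E'
from plant import state
s=state();print(s["ee_pos"],s["contact_force"],s["wrist_torque"],s["t"])
E
```

```text
[ 0.42290626 -0.27406768  0.03449448] [-2.431411    2.30119489 10.00162351] [ 0.5630728   0.7436732  -0.05243585] 19.75
```

Seated, with a 10 N upward reaction at the original height. I'm easing off, opening and rising.

{"name": "carry_out", "arguments": {"jaw": [0, 0, 0.087, 0.087, 0.087, 0.087, 0.087, 0.087, 0.087, 0.087, 0.087, 0.087, 0.087, 0.087, 0.087, 0.087], "xyz": [[0, 0, 0.001], [0, 0, 0.001], [0, 0, 0.001], [0, 0, 0.001], [0, 0, 0.001], [0, 0, 0.001], [0, 0, 0.001], [0, 0, 0.001], [0, 0, 0.001], [0, 0, 0.001], [0, 0, 0.001], [0, 0, 0.001], [0, 0, 0.001], [0, 0, 0.001], [0, 0, 0.001], [0, 0, 0.001]], "delta_rot": [[0, 0, 0], [0, 0, 0], [0, 0, 0], [0, 0, 0], [0, 0, 0], [0, 0, 0], [0, 0, 0], [0, 0, 0], [0, 0, 0], [0, 0, 0], [0, 0, 0], [0, 0, 0], [0, 0, 0], [0, 0, 0], [0, 0, 0], [0, 0, 0]]}}

```text
t: 21.08
ee_pos: [0.4233, -0.2743, 0.0348]
eef_rot: [[0.959, -0.285, -0.002], [-0.285, -0.959, -0.002], [-0.001, 0.002, -1.0]]
contact_force: [0.4, -0.1, 0.6]
opening: 0.996
gripper_force: 0.0
```

{"name": "carry_out", "arguments": {"jaw": [0.087, 0.087, 0.087, 0.087, 0.087, 0.087, 0.087, 0.087, 0.087, 0.087], "xyz": [[0, 0, 0.005], [0, 0, 0.015], [0, 0, 0.035], [0, 0, 0.06], [0, 0, 0.085], [0, 0, 0.105], [0, 0, 0.12], [0, 0, 0.124], [0, 0, 0.124], [0, 0, 0.124]], "delta_rot": [[0, 0, 0], [0, 0, 0], [0, 0, 0], [0, 0, 0], [0, 0, 0], [0, 0, 0], [0, 0, 0], [0, 0, 0], [0, 0, 0], [0, 0, 0]]}}

```text
t: 21.92
ee_pos: [0.423, -0.274, 0.1586]
eef_rot: [[0.959, -0.284, -0.002], [-0.284, -0.959, -0.002], [-0.001, 0.002, -1.0]]
contact_force: [-0.2, 0.7, -0.2]
opening: 1.004
gripper_force: 0.0
```

```bash
python3 - <<'E'
from h import *
import cv2
from plant import state,capture
np.set_printoptions(precision=4,suppress=True)
s=state();w=capture("wrist");sc=capture("scene");print(s["ee_pos"],s["opening"],s["t"])
V=wview(w,s);I=w["image"]
g=I.astype(int).sum(2);sub=np.zeros(g.shape,np.uint8)
# handle: dark & centred; blade: bright & low-noise strip
dark=((g<130)&(np.arange(512)[None]>225)&(np.arange(512)[None]<290)&(np.arange(384)[:,None]<272)&(np.arange(384)[:,None]>120)).astype(np.uint8)
n,l,st,ce=cv2.connectedComponentsWithStats(dark);k=1+np.argmax(st[1:,4]);print("handle box",st[k],ce[k])
y,x=np.where(l==k);r0,r1=y.min(),y.max()
top=(x[y<=r0+3].mean(),r0);bot=(x[y>=r1-3].mean(),r1)
# blade tip: brightest drop along column above the handle front
c=int(round(top[0]-1));col=g[:r0,c-3:c+4].mean(1);d=np.diff(col);tr=int(np.argmax(np.abs(d[20:80]))+20)
edge=g[tr+8,225:290];gg=np.abs(np.diff(edge));i=np.where(gg>60)[0]+225;print("tip row",tr,"cols",i)
P=[onz(w,(top[0],top[1]),.063,V),onz(w,(bot[0],bot[1]),.063,V),onz(w,(c,tr),.049,V)]
print("front,rear,tip",np.array(P),"yaw",np.degrees(np.arctan2(*(P[0]-P[1])[[1,0]])),"len",np.linalg.norm(P[0]-P[1]),np.linalg.norm(P[2]-P[1]))
S=pickle.load(open("c9.pkl","rb"))[2]
print("case region change in scene",np.abs(sc["image"][120:260,315:400].astype(int)-S["image"][120:260,315:400]).mean())
E
```

```text
[ 0.423  -0.274   0.1586] 1.0036914170420193 21.9167
handle box [246 166  15   3  27] [253.5556 166.6296]
tip row 38 cols [239 240 265]
front,rear,tip [[ 0.449  -0.2817  0.063 ]
 [ 0.4474 -0.2812  0.063 ]
 [ 0.5442 -0.3095  0.049 ]] yaw -16.509944984643806 len 0.001700762032125347 0.10184646545988524
case region change in scene 1.9696358543417367
```

The spatula is back within about 1–2 mm of where it was measured at first, and the case and lid look unchanged since the lift. I'm handing in.

```bash
python3 -c "
from plant import hand_in;print(hand_in())"
```

```text
the job is handed in; nothing more can be done
None
```

The job is handed in at about 22 s of the 53 s allowed. The blade went in about 41 mm, the lid stands open by about 78°, a little past the 70° asked. The spatula lies back in both slots of its rest within 2 mm of where it started, and the gripper never came near the case or the bystanders. No verdict came back.

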